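# Set out bottles, tips and counter for an embryo-culture session

### The job

Set out the bench for an embryo-culture session. In the white rack, the pink medium bottle goes in the well of its own size on the side of the tip box, the big overlay-oil bottle next to it in the wide middle well, and the small brown immersion-oil dropper in the little corner well in front, at the end away from the tip box and the medium; stand the tally counter, upright, on the middle of the logbook. Keep the bottles upright throughout, leave the spare eyepiece where it is, and let go of everything.

Things in the scene. Friction and masses are not known exactly. Their poses are not given: they have to be found in the camera images.
- rack: White plastic bottle rack, fixed, a block 125 (x) x 206 (y) x 24 mm high. Origin: centre of its underside; x away from the robot, y left (yaw up to 0.08 rad), z up. Round wells, floors 4 mm above the bench, chamfered rims: back row at x = +22.5 mm: 68 mm diameter at y = 0, 58 mm at y = +68 and -68 mm; front row at x = -36.5 mm: 40 mm at y = -68, 0, +68 mm.
- tip_box: Closed pipette-tip box, blue with a white lid, 84 (x) x 116 (y) x 62 mm, fixed beside the left (+y) or the right (-y) end of the rack; which, changes from start to start. Origin: centre of its underside. It tells which side of the rack is which; it is not handled.
- logbook: Purple spiral-bound logbook lying flat, 148 (x) x 109 (y) mm, fixed to the bench at the other end of the rack from the tip box. Origin: centre of its underside. The cover is 11 mm above the bench (the wire binding along the +y edge stands 14 mm); the cover reaches from y = -54 to +49 mm.
- oil_bottle: Overlay-oil bottle, cream with a yellow cap, the largest bottle: body 55 mm diameter and 85 mm high, 118 mm with its narrower cap (grip the body, not the cap), 0.14 kg; stands upright on the bench; its origin is the centre of its underside, z up.
- medium_bottle: Culture-medium bottle, pink with a white cap: body 46 mm diameter and 71 mm high, 98 mm with its narrower cap (grip the body, not the cap), 0.09 kg; stands upright on the bench; its origin is the centre of its underside, z up.
- dropper_bottle: Immersion-oil dropper bottle, brown with a black cap, the smallest: body 28 mm diameter and 50 mm high, 70 mm with its narrower cap (grip the body, not the cap), 0.03 kg; stands upright on the bench; its origin is the centre of its underside, z up.
- tally_counter: Hand tally counter, a cream block with a number window and a push button on top; its solid body reaches x -20 to +20, y -20 to +24 mm, 26 mm high (33 with the button), 0.07 kg. Grip it by the two x faces (fingers closing along its x). Stands upright on the bench, yaw up to 0.5 rad either way; origin under it at the bench, z up.
- spare_eyepiece: Spare microscope eyepiece, black, standing on its end among the task's things, 41 mm diameter x 52 mm high, loose. A bystander: it stays where it is. Origin: centre of its underside.

How it is judged:
At the end, for the whole second after the job is handed in: Bottles upright on their wells' floors, within 12 mm of centre: medium in the 58 mm well on the tip-box side, oil in the 68 mm well, dropper in the front corner well at the other end. Counter upright on the logbook within 25 mm of its middle. All at rest; eyepiece within 20 mm of its start (((y of tip_box in the frame of rack above 0 m and x of medium_bottle in the frame of rack between 0.0105 and 0.0345 m and y of medium_bottle in the frame of rack between 0.056 and 0.08 m and x of dropper_bottle in the frame of rack between -0.0485 and -0.0245 m and y of dropper_bottle in the frame of rack between -0.08 and -0.056 m) or (y of tip_box in the frame of rack below 0 m and x of medium_bottle in the frame of rack between 0.0105 and 0.0345 m and y of medium_bottle in the frame of rack between -0.08 and -0.056 m and x of dropper_bottle in the frame of rack between -0.0485 and -0.0245 m and y of dropper_bottle in the frame of rack between 0.056 and 0.08 m)) and x of oil_bottle in the frame of rack between 0.0105 and 0.0345 m and y of oil_bottle in the frame of rack between -0.012 and 0.012 m and z of each of oil_bottle, medium_bottle, dropper_bottle in the frame of rack below 0.008 m and x of tally_counter in the frame of logbook between -0.025 and 0.025 m and y of tally_counter in the frame of logbook between -0.027 and 0.023 m and z of tally_counter in the frame of logbook between 0.007 and 0.015 m and angle between each of oil_bottle, medium_bottle, dropper_bottle, tally_counter's own z axis and vertical below 0.12 rad and linear speed of each of oil_bottle, medium_bottle, dropper_bottle, tally_counter below 0.02 m/s and distance of spare_eyepiece from where it was at the start of the episode below 0.02 m); the robot touches nothing.
It fails at once if a bottle is tipped by more than 0.6 rad (angle between any of oil_bottle, medium_bottle, dropper_bottle's own z axis and vertical above 0.6 rad).
It fails at once if the spare eyepiece is shifted by more than 20 mm or knocked over (distance of spare_eyepiece from where it was at the start of the episode above 0.02 m or angle between spare_eyepiece's own z axis and vertical above 0.5 rad).
It also fails if it takes over 99 s, if anything falls off the work surface, if the arm or the gripper's body presses on something with over 40 N, if the wrist force passes 120 N, or if a joint passes its speed limit or range.

### The arm

A 6-joint arm with a two-finger parallel gripper is mounted at the origin on a cart in front of the work surface, level with it; the furniture and walls round the work are solid. World frame = base frame: x ahead of the robot, y to its left, z up, the work surface at z = 0. Lengths are in m, angles in rad, forces in N, time in s.
With the tool pointing down it reaches from about 0.35 to 0.975 m from the base axis. Payload 4.9 kg.
Tool frame: the origin (TCP) lies between the finger pads; the fingertips stand 25 mm ahead of it and the grasp point (between the pads) lies 6 mm ahead of it; z points along the fingers, y is the line along which they close (so a half turn about z gives the same grasp; the last joint's range is limited). The gripper opens to 85 mm and grips with 20 to 120 N. Pads are 22 mm wide; open, the fingers measure 114 mm over their backs; the gripper's body (76 mm by 85 mm) begins 54 mm behind the grasp point. The pads swing forward as they close: fully open they stand 13 mm farther back than shut.
Start: joints at [1.019, 0.053, 1.613, -0, 1.476, -0.119], TCP at [0.262, 0.567, 0.256] pointing down, gripper open.
Joint ranges: [-3.01, 3.01], [-1.01, 2.22], [0.06, 2.58], [-1.02, 4.17], [0.09, 2.62], [-3.14, 3.14]. Speed limits (rad/s): [2.57, 2.57, 3.14, 3.14, 3.14, 3.14].

### API

Orientations are given as a unit quaternion [w, x, y, z].
In Python, from plant import manip gives the robot as it stands.
- The arm moves only by the shell command python3 -m inch 'ROWS'. ROWS is JSON, a list of rows, each a list of 3 entries, a list of its own where there are three numbers: the shift along the tool's x, y, z in m, then the turn, a rotation vector about the tool's x, y, z in rad, then the opening, from 0 (shut) to 1 (fully open). A call has 1 to 8 rows; each row shifts and turns the commanded pose from where the row before left it, along the tool's axes as they then stand; what a row does not reach is not made up. A row lasts 1/10 s, in which the tool goes at most 50 mm and 8.59 degrees, less where a joint would pass 70% of its speed; a pose out of reach is approached as far as the arm can. A call with a gripper value outside its range is refused whole. The fingers move at their own pace and stop on an object; the grip force is fixed at half the most. Time passes only in rows, so rows that do not move let the fingers close. It gives the time, the measured TCP pose, the force, the opening and the grip force at its end, in the units of the state.
- manip.state(): the state, without advancing time (a new reading comes with each control period).
- manip.grab_frame(name): name is "side" or "top"; returns (picture, depth): 480x640x3 uint8, red, green, blue; 480x640 float32, m along the optical axis (not along the pixel's ray), 0 where there is no reading.
- manip.camera_params(name): a dict with "camera_matrix" (3x3 intrinsics, pixels), "rvec" (rotation vector, rad) and "tvec" (3), from world to camera coordinates, as OpenCV has them. Camera axes: x right, y down, z forward; pixel columns grow to the right and rows downward; lengths in m; the calibration is good to about 2 mm. A picture is of the moment at which its call begins. camera_params takes no time and is no camera call.
- manip.job_done(): hands the job in; it is judged then, once.
Trained networks look in the newest picture that a camera, given by its name, has taken for a name from the list of things; names that differ only in an ending like _2 or _b are one class to them, and where a whole thing is asked for, a point or a joint stands for the part that bears it (a point fixed in the world has none). Each returns a list of dicts, best first, with "score" (0 to 1); they miss things now and then, are a little off and sometimes report something else, mostly with a low value. They report only what shows in the picture. A call takes as long as a camera call.
- manip.look_for(camera, label): "point" ([x, y, z] in m, in world coordinates, good to about 4 mm: the middle of the surface that is visible of it).
The state is a dict: "time": time; "joint_pos": joint angles; "joint_vel": joint speeds; "joint_efforts": joint torques, N m; "tool_pos": TCP position; "tool_rot": TCP orientation; "contact_force": force on the tool from outside, world axes, zero at the start; "ft_torque": the same for the moment, N m; "gripper_width": opening from 0.0 (shut) to 1.0 (fully open); "grasp_force": force on a finger pad.
Only numpy, scipy, OpenCV 4.12 (cv2) and the standard library are available. Lean on these libraries where they do the work, as an engineer would, in place of code of your own. Each camera call takes 0.05 s, during which the arm holds its last target. There are 200 camera calls.

## Working session

There is one attempt and no reset: what is moved stays moved. The work goes in short steps, Python scripts to look and compute and a shell command to move; the robot and the scene stay as the last step left them, time stands still between calls to the robot, and variables do not carry over. Pictures are saved under pics/ and viewed, at most 14 in all, crops included, and the job is handed in when it is done.

```bash
ls; mkdir -p pics; python3 - <<'E'
from plant import manip
import cv2
s=manip.state(); print(s)
for c in("top","side"):
    p,d=manip.grab_frame(c); cv2.imwrite(f"pics/{c}0.png",p[:,:,::-1])
    k=manip.camera_params(c); print(c,k)
    for n in "rack tip_box logbook oil_bottle medium_bottle dropper_bottle tally_counter spare_eyepiece".split():
        print(n,[([round(float(v),3) for v in r["point"]],round(r["score"],2)) for r in manip.look_for(c,n)[:3]])
E
```

```text
pics
{'time': 0.0, 'joint_pos': array([ 1.01901036e+00,  5.33757181e-02,  1.61432158e+00,  1.20858820e-05,
        1.47600551e+00, -1.19002836e-01]), 'joint_vel': array([-0.00037135,  0.00036136, -0.00045143, -0.00109903,  0.00028921,
        0.00042647]), 'joint_efforts': array([ 2.39480774e-03, -3.93650222e+01, -3.70191729e+01,  7.90890749e-05,
        6.76621363e-03,  1.64208154e-05]), 'tool_pos': array([0.26181453, 0.56687624, 0.25503481]), 'tool_rot': array([-3.52950029e-04,  2.14707193e-01,  9.76677894e-01, -9.94309524e-04]), 'contact_force': array([ 0.25776029, -0.10296809,  0.2938371 ]), 'ft_torque': array([ 0.01175413,  0.00222287, -0.03469108]), 'grasp_force': 0.0, 'gripper_width': 1.0007477478366844}
top {'camera_matrix': array([[480.56308409,   0.        , 306.07837094],
       [  0.        , 480.56308409, 236.08576751],
       [  0.        ,   0.        ,   1.        ]]), 'rvec': array([ 2.15467341, -2.11814863,  0.1634563 ]), 'tvec': array([0.00877077, 0.50604817, 0.93758375])}
rack [([0.562, -0.13, 0.025], 0.63)]
tip_box [([0.543, -0.315, 0.063], 0.88), ([0.559, -0.131
[... 283 characters left out ...]
e [([0.517, 0.257, 0.052], 0.84)]
side {'camera_matrix': array([[505.52968127,   0.        , 323.62214207],
       [  0.        , 505.52968127, 238.18935056],
       [  0.        ,   0.        ,   1.        ]]), 'rvec': array([ 2.17129876, -0.21428174,  0.09702402]), 'tvec': array([-0.47848966,  0.10165928,  1.06375288])}
rack [([0.56, -0.124, 0.019], 0.94)]
tip_box [([0.54, -0.348, 0.067], 0.72)]
logbook [([0.461, 0.058, 0.012], 0.59), ([0.428, -0.235, 0.04], 0.25)]
oil_bottle [([0.432, 0.29, 0.064], 0.92)]
medium_bottle [([0.433, -0.092, 0.054], 0.71)]
dropper_bottle [([0.429, -0.231, 0.041], 0.67)]
tally_counter [([0.424, 0.187, 0.021], 0.69)]
spare_eyepiece [([0.516, 0.242, 0.036], 0.7)]
```

View pics/top0.png

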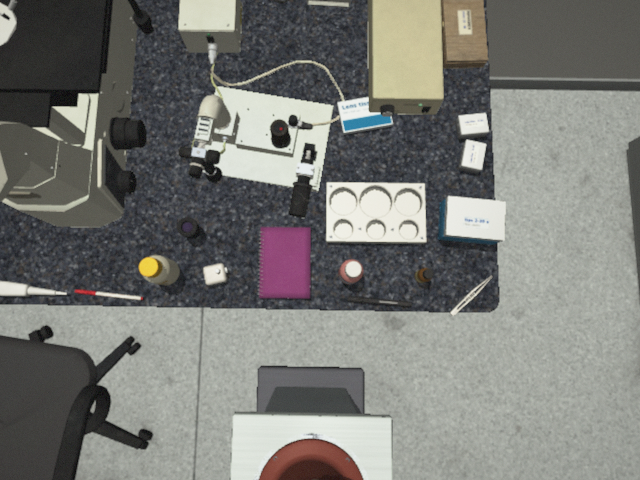

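View pics/side0.png

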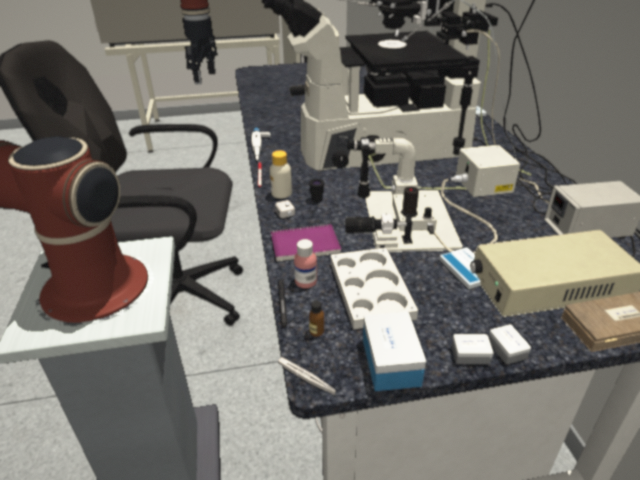

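The top view (image left = +y) shows the tip box at the right end (475,220), so the −y end. The rack is at (375,212), the logbook at (285,262), and the oil, counter and eyepiece are on the left at (158,270), (215,274) and (190,228). The medium is at (350,271) and the dropper at (423,276). Both views agree with the networks. Next I'll get metric positions from the depth.

```bash
cat >h.py <<'E'
from plant import manip
import cv2,numpy as np
def cloud(c):
    p,d=manip.grab_frame(c); k=manip.camera_params(c); K=k["camera_matrix"]
    R=cv2.Rodrigues(k["rvec"])[0]; v,u=np.mgrid[:480,:640]
    P=np.stack([(u-K[0,2])*d/K[0,0],(v-K[1,2])*d/K[1,1],d],-1)-np.ravel(k["tvec"])
    W=P@R; W[d==0]=np.nan
    return p,W
def sel(W,x,y,r,z0,z1):
    m=(np.hypot(W[...,0]-x,W[...,1]-y)<r)&(W[...,2]>z0)&(W[...,2]<z1)
    return W[m]
E
python3 - <<'E'
from h import *
np.set_printoptions(precision=4,suppress=True)
for c in("top","side"):
    p,W=cloud(c); print(c,"bench z",np.nanmedian(sel(W,.42,.0,.03,-.02,.008)[:,2]) if len(sel(W,.42,.0,.03,-.02,.008)) else None)
    for n,x,y,r,z0,z1 in [("oilcap",.43,.29,.05,.108,.13),("oilsh",.43,.29,.05,.06,.095),("medcap",.43,-.09,.05,.088,.11),("med",.43,-.09,.05,.02,.085),("dropcap",.427,-.23,.04,.06,.08),("drop",.427,-.23,.04,.012,.08),("ctr",.424,.195,.045,.015,.04),("ctrbutton",.424,.195,.045,.029,.04),("eye",.517,.25,.04,.042,.06),("book",.458,.06,.12,.006,.018),("rack",.56,-.13,.13,.017,.03),("box",.54,-.33,.11,.055,.07)]:
        q=sel(W,x,y,r,z0,z1)
        if len(q)<4: print(n,len(q));continue
        m=cv2.minAreaRect((q[:,:2]*1000).astype(np.float32))
        print(n,len(q),"mean",q.mean(0),"max z",q[:,2].max(),"mid",(q.min(0)+q.max(0))[:2]/2,"rect",np.round(m[0],1),np.round(m[1],1),round(m[2],1))
E
```

```text
top bench z 9.846054576616344e-05
oilcap 329 mean [0.4304 0.3069 0.1175] max z 0.12238754051362 mid [0.43   0.3077] rect [431.1 307.9] [36.1 35.4] 54.2
oilsh 350 mean [0.427  0.2952 0.0802] max z 0.09485261495278557 mid [0.4297 0.3058] rect [429.4 304. ] [46.2 53.9] 74.8
medcap 212 mean [ 0.4345 -0.0733  0.0979] max z 0.10209227080793475 mid [ 0.4342 -0.0733] rect [434.2 -73.3] [28.7 30.2] 0.8
med 253 mean [ 0.4296 -0.0683  0.0639] max z 0.08483619988177975 mid [ 0.4339 -0.0731] rect [433.8 -73.1] [44.  44.6] 1.6
dropcap 84 mean [ 0.4307 -0.2219  0.0692] max z 0.07410042617561238 mid [ 0.4313 -0.2224] rect [ 430.9 -222.1] [18.3 17.7] 47.3
drop 212 mean [ 0.4293 -0.2179  0.0529] max z 0.07410042617561238 mid [ 0.4306 -0.2213] rect [ 429.8 -220.3] [27.  23.6] 32.5
ctr 423 mean [0.426  0.202  0.0252] max z 0.03581397974303863 mid [0.4263 0.2032] rect [426.4 201.9] [40.7 48. ] 10.5
ctrbutton 36 mean [0.4286 0.1998 0.0313] max z 0.03581397974303863 mid [0.4253 0.2011] rect [426.  203.3] [27.6 32.5] 20.6
eye 338 mean [0.5187 0.2578 0.0505] max z 0.05742438213385306 mid [0.5186 0.2585] rect
[... 1226 characters left out ...]
ax z 0.03402393410628831 mid [0.4256 0.2014] rect [425.5 201.3] [41.8 49.9] 14.5
ctrbutton 12 mean [0.4299 0.1955 0.0316] max z 0.03402393410628831 mid [0.425  0.1918] rect [426.2 190.1] [28.6  7.7] 51.4
eye 133 mean [0.5171 0.255  0.0498] max z 0.054010428277880156 mid [0.5173 0.2568] rect [517.1 255.8] [42.9 36.7] 79.0
book 1578 mean [0.4558 0.058  0.0117] max z 0.01799651598567086 mid [0.4539 0.0332] rect [453.9  33.1] [148.4 168.8] 0.2
rack 2427 mean [ 0.5547 -0.1285  0.0232] max z 0.029996781704710738 mid [ 0.5306 -0.1256] rect [ 531.1 -125.9] [189.2 210.3] 0.5
box 2584 mean [ 0.5433 -0.3266  0.0619] max z 0.06578253879611427 mid [ 0.544  -0.3206] rect [ 544.6 -320.9] [119.2  80.7] 85.6
```

```bash
python3 - <<'E'
from h import *
p,W=cloud("top")
def rect(m,n): 
    q=(W[m][:,:2]*1000).astype(np.float32); print(n,len(q),cv2.minAreaRect(q))
x,y,z=W[...,0],W[...,1],W[...,2]
hsv=cv2.cvtColor(p,cv2.COLOR_RGB2HSV)
m=(hsv[...,0]>140)&(hsv[...,0]<170)&(hsv[...,1]>90)&(abs(x-.456)<.1)&(abs(y-.06)<.075)&(z<.018)&(z>.005)
rect(m,"book")
m=(np.hypot(x-.426,y-.202)<.045)&(z>.022)&(z<.03); rect(m,"ctr22-30")
for lo in (-45,): 
    q=W[m][:,:2]; best=min(np.arange(-35,36),key=lambda a:(lambda t:np.ptp(q@[np.cos(t),np.sin(t)])+np.ptp(q@[-np.sin(t),np.cos(t)]))(np.radians(a))); print(best)
m=(hsv[...,2]>150)&(z<.03)&(abs(x-.562)<.075)&(abs(y+.128)<.115)&(z>.02); rect(m,"rack")
q=W[m]
# long-edge slopes
for s in(1,-1):
    b=[]
    for yy in np.arange(-.22,-.04,.006):
        t=q[abs(q[:,1]-yy)<.003]
        if len(t): b.append((yy,(t[:,0]*s).max()*s))
    print(np.polyfit(*np.array(b).T,1))
for t0,t1 in((.36,.36),):
    pass
cv2.imwrite("pics/crop1.png",cv2.resize(p[210:310,130:450,::-1],None,fx=2.5,fy=2.5,interpolation=cv2.INTER_CUBIC))
E
```

```text
book 3471 ((455.0666198730469, 60.6024284362793), (148.4059600830078, 104.19171142578125), 0.9145032167434692)
ctr22-30 343 ((426.8260498046875, 200.92178344726562), (39.530399322509766, 46.80856704711914), 11.182792663574219)
11
rack 2841 ((562.5272216796875, -127.6473388671875), (124.80970764160156, 205.5482177734375), 0.8839315176010132)
[-0.00205855  0.62359682]
[-0.01049602  0.49922801]
```

View pics/crop1.png

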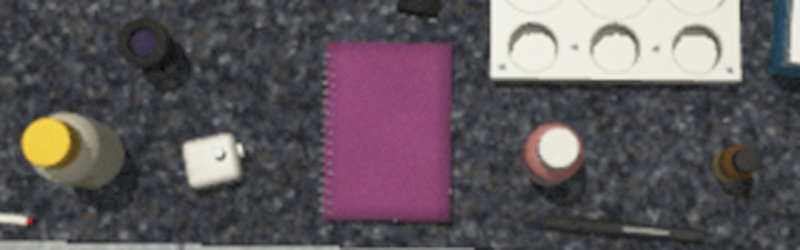

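```bash
cat >>h.py <<'E'
def need(x,y,z,yaw):
    "tool turn (deg) still needed to bring the closing line to yaw, tilt, and tool shift after that turn"
    from scipy.spatial.transform import Rotation as Ro
    s=manip.state(); q=s["tool_rot"]; M=Ro.from_quat([*q[1:],q[0]]).as_matrix()
    a=np.degrees(np.arctan2(M[1,1],M[0,1])); t=np.radians(yaw); d=np.array([x,y,z])-s["tool_pos"]
    Y=np.array([np.cos(t),np.sin(t),0]);X=np.array([-np.sin(t),np.cos(t),0]) 
    X=np.array([-Y[1],Y[0],0])
    print("t",round(s["time"],2),"pos",np.round(s["tool_pos"],4),"yaw",round(a,1),"Z",np.round(M[:,2],3),"TURN deg",round(a-yaw,1),"rad",round(np.radians(a-yaw),3),"SHIFT mm",np.round(1000*np.array([d@X,d@Y,-d[2]]),1),"grip",round(s["gripper_width"],3),round(s["grasp_force"],1),"F",np.round(s["contact_force"],1))
E
python3 -m inch '[[[0,0,0],[0,0,0.122],0.85],[[0,0,0],[0,0,0.122],0.85],[[0,0,0],[0,0,0.122],0.85],[[0,0,0],[0,0,0.122],0.85],[[0,0,0],[0,0,0.122],0.85],[[-0.045,0,0],[0,0,0],0.85],[[-0.045,0,0],[0,0,0],0.85],[[-0.045,0,0],[0,0,0],0.85]]'
python3 -c "from h import *; need(.430,.307,.16,30)"
```

```text
time: 1.85
tool_pos: [0.3305, 0.4496, 0.2563]
tool_rot: [0.0, 0.498, 0.867, 0.0]
contact_force: [-0.3, -0.1, 0.6]
gripper_width: 0.848
grasp_force: 0.0
t 1.85 pos [0.3305 0.4496 0.2563] yaw 30.3 Z [ 0. -0. -1.] TURN deg 0.3 rad 0.006 SHIFT mm [-173.2   14.9   96.3] grip 0.848 0.0 F [-0.3 -0.1  0.6]
```

```bash
python3 -m inch '[[[-0.044,0.005,0.01],[0,0,0],0.85],[[-0.044,0.005,0.01],[0,0,0],0.85],[[-0.044,0.005,0.01],[0,0,0],0.85],[[-0.041,0,0.02],[0,0,0],0.85],[[0,0,0.02],[0,0,0],0.85],[[0,0,0.02],[0,0,0],0.85],[[0,0,0],[0,0,0],0.85]]'
python3 -c "from h import *; need(.430,.307,.076,30)"
```

```text
time: 2.55
tool_pos: [0.4286, 0.3074, 0.163]
tool_rot: [-0.002, 0.499, 0.867, -0.003]
contact_force: [-1.0, 0.2, -0.1]
gripper_width: 0.85
grasp_force: 0.0
t 2.55 pos [0.4286 0.3074 0.163 ] yaw 30.2 Z [-0.006 -0.003 -1.   ] TURN deg 0.2 rad 0.003 SHIFT mm [-1.1  1.  87. ] grip 0.85 0.0 F [-1.   0.2 -0.1]
```

```bash
python3 -m inch '[[[0,0,0.025],[0,0,0],0.85],[[0,0,0.025],[0,0,0],0.85],[[0,0,0.02],[0,0,0],0.85],[[0,0,0.01],[0,0,0],0.85],[[0,0,0.008],[0,0,0],0.85],[[0,0,0],[0,0,0],0.85]]'
python3 -c "from h import *; need(.430,.307,.076,30)"
python3 -m inch '[[[0,0,0],[0,0,0],0.4],[[0,0,0],[0,0,0],0.4],[[0,0,0],[0,0,0],0.4],[[0,0,0],[0,0,0],0.4],[[0,0,0],[0,0,0],0.4]]'
python3 -c "from h import *; need(.585,-.1276,.16,0)"
```

```text
time: 3.15
tool_pos: [0.4302, 0.309, 0.0782]
tool_rot: [-0.0, 0.498, 0.867, -0.0]
contact_force: [0.3, 0.5, -0.5]
gripper_width: 0.852
grasp_force: 0.0
t 3.15 pos [0.4302 0.309  0.0782] yaw 30.3 Z [-0. -0. -1.] TURN deg 0.3 rad 0.005 SHIFT mm [-1.7 -1.1  2.2] grip 0.852 0.0 F [ 0.3  0.5 -0.5]
time: 3.65
tool_pos: [0.4314, 0.3095, 0.08]
tool_rot: [0.001, 0.498, 0.867, 0.001]
contact_force: [1.0, -0.2, 5.6]
gripper_width: 0.632
grasp_force: 63.4
t 3.65 pos [0.4314 0.3095 0.08  ] yaw 30.2 Z [ 0.003  0.001 -1.   ] TURN deg 30.2 rad 0.528 SHIFT mm [-437.1  153.6  -80. ] grip 0.632 63.4 F [ 1.  -0.2  5.6]
```

```bash
python3 -m inch '[[[0,0,-0.02],[0,0,0],0.4],[[0,0,-0.03],[0,0,0.1],0.4],[[0,0,-0.03],[0,0,0.107],0.4],[[0,0,-0.03],[0,0,0.107],0.4],[[0,0,-0.02],[0,0,0.107],0.4],[[0,0,0],[0,0,0.107],0.4]]'
python3 - <<'E'
from h import *
need(.585,-.1276,.16,0)
p,W=cloud("side"); x,y,z=[W[...,i] for i in range(3)]
for y0 in np.arange(-.2,.26,.04):
    m=(abs(y-y0)<.02)&(x>.44)&(x<.72)&(z<.19)
    print(round(y0,2),[(round(a,2),round(float(np.nanmax(z[m&(abs(x-a)<.02)],initial=0)),3)) for a in np.arange(.46,.72,.04)])
E
```

```text
time: 4.25
tool_pos: [0.4316, 0.3096, 0.212]
tool_rot: [0.001, 0.709, 0.706, 0.003]
contact_force: [-0.2, -0.9, -1.5]
gripper_width: 0.625
grasp_force: 63.3
t 4.25 pos [0.4316 0.3096 0.212 ] yaw -0.3 Z [ 0.005  0.003 -1.   ] TURN deg -0.3 rad -0.004 SHIFT mm [-437.2  153.4   52. ] grip 0.625 63.3 F [-0.2 -0.9 -1.5]
-0.2 [(np.float64(0.46), 0.046), (np.float64(0.5), 0.028), (np.float64(0.54), 0.026), (np.float64(0.58), 0.025), (np.float64(0.62), 0.027), (np.float64(0.66), 0.003), (np.float64(0.7), 0.003)]
-0.16 [(np.float64(0.46), 0.004), (np.float64(0.5), 0.027), (np.float64(0.54), 0.027), (np.float64(0.58), 0.027), (np.float64(0.62), 0.027), (np.float64(0.66), 0.004), (np.float64(0.7), 0.003)]
-0.12 [(np.float64(0.46), 0.004), (np.float64(0.5), 0.027), (np.float64(0.54), 0.028), (np.float64(0.58), 0.019), (np.float64(0.62), 0.026), (np.float64(0.66), 0.004), (np.float64(0.7), 0.004)]
-0.08 [(np.float64(0.46), 0.1), (np.float64(0.5), 0.028), (np.float64(0.54), 0.027), (np.float64(0.58), 0.026), (np.float64(0.62), 0.028), (np.float64(0.66), 0.003), (np.float64(0.7), 0.003)]
-0.04 [(np
[... 829 characters left out ...]
64(0.54), 0.013), (np.float64(0.58), 0.002), (np.float64(0.62), 0.011), (np.float64(0.66), 0.012), (np.float64(0.7), 0.045)]
0.16 [(np.float64(0.46), 0.005), (np.float64(0.5), 0.004), (np.float64(0.54), 0.003), (np.float64(0.58), 0.003), (np.float64(0.62), 0.173), (np.float64(0.66), 0.013), (np.float64(0.7), 0.16)]
0.2 [(np.float64(0.46), 0.028), (np.float64(0.5), 0.005), (np.float64(0.54), 0.005), (np.float64(0.58), 0.18), (np.float64(0.62), 0.178), (np.float64(0.66), 0.181), (np.float64(0.7), 0.182)]
0.24 [(np.float64(0.46), 0.023), (np.float64(0.5), 0.053), (np.float64(0.54), 0.053), (np.float64(0.58), 0.179), (np.float64(0.62), 0.177), (np.float64(0.66), 0.173), (np.float64(0.7), 0.065)]
```

```bash
python3 -m inch '[[[-0.03,0,0],[0,0,0],0.4],[[-0.045,0,0],[0,0,0],0.4],[[-0.045,0.008,0],[0,0,0],0.4],[[-0.045,0.02,0],[0,0,0],0.4],[[-0.045,0.02,0],[0,0,0],0.4],[[-0.045,0.02,0],[0,0,0],0.4],[[-0.045,0.02,0],[0,0,0],0.4],[[-0.045,0.02,0],[0,0,0],0.4]]'
python3 -m inch '[[[-0.04,0.02,0],[0,0,0],0.4],[[-0.03,0.015,0],[0,0,0],0.4],[[-0.02,0.01,0],[0,0,0],0.4],[[0,0,0],[0,0,0],0.4],[[0,0,0],[0,0,0],0.4]]'
python3 -c "from h import *; need(.585,-.1276,.084,0.3)"
```

```text
time: 5.1
tool_pos: [0.5379, -0.038, 0.207]
tool_rot: [-0.001, 0.707, 0.708, -0.0]
contact_force: [0.3, 0.1, -0.1]
gripper_width: 0.627
grasp_force: 63.5
time: 5.6
tool_pos: [0.5825, -0.1261, 0.2068]
tool_rot: [-0.001, 0.707, 0.707, -0.0]
contact_force: [-0.4, 1.0, -1.9]
gripper_width: 0.625
grasp_force: 63.5
t 5.6 pos [ 0.5825 -0.1261  0.2068] yaw 0.0 Z [-0.003  0.001 -1.   ] TURN deg -0.3 rad -0.005 SHIFT mm [ -1.6   2.5 122.8] grip 0.625 63.5 F [-0.4  1.  -1.9]
```

```bash
python3 -m inch '[[[0,0.0025,0.03],[0,0,0],0.4],[[0,0,0.03],[0,0,0],0.4],[[0,0,0.02],[0,0,0],0.4],[[0,0,0.01],[0,0,0],0.4],[[0,0,0.005],[0,0,0],0.4],[[0,0,0],[0,0,0],0.4]]'
python3 - <<'E'
from h import *
need(.585,-.1276,.084,0.3)
p,W=cloud("side"); cv2.imwrite("pics/c2.png",cv2.resize(p[120:360,240:480,::-1],None,fx=2.5,fy=2.5))
E
```

```text
time: 6.2
tool_pos: [0.5856, -0.1256, 0.1133]
tool_rot: [-0.0, 0.707, 0.707, -0.0]
contact_force: [0.5, -0.2, -0.8]
gripper_width: 0.626
grasp_force: 63.5
t 6.2 pos [ 0.5856 -0.1256  0.1133] yaw 0.1 Z [-0.  0. -1.] TURN deg -0.2 rad -0.004 SHIFT mm [-2.  -0.6 29.3] grip 0.626 63.5 F [ 0.5 -0.2 -0.8]
```

View pics/c2.png

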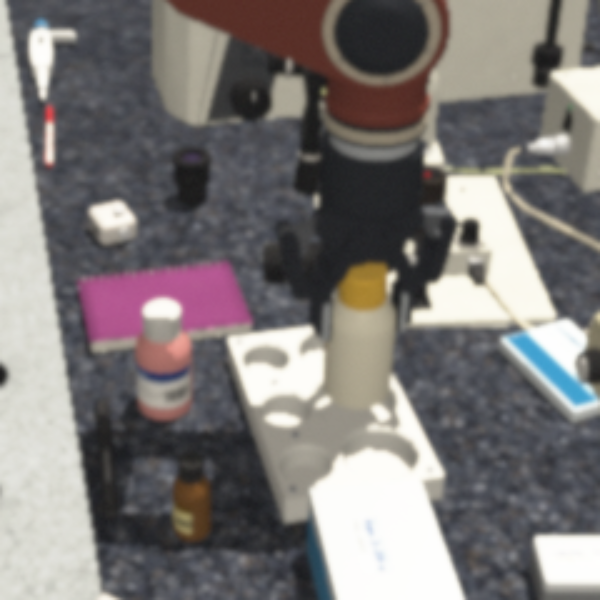

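The oil bottle is upright in the grip at crop (362,345), just above the middle well. Lowering it now.

```bash
python3 -m inch '[[[-0.001,0,0.01],[0,0,0],0.4],[[0,0,0.01],[0,0,0],0.4],[[0,0,0.005],[0,0,0],0.4],[[0,0,0.003],[0,0,0],0.4],[[0,0,0],[0,0,0],0.4]]'
python3 -c "from h import *; need(.585,-.1276,.084,0.3)"
```

```text
time: 6.75
tool_pos: [0.5855, -0.1271, 0.0847]
tool_rot: [-0.0, 0.707, 0.707, -0.0]
contact_force: [-0.7, 0.0, -1.0]
gripper_width: 0.626
grasp_force: 63.7
t 6.75 pos [ 0.5855 -0.1271  0.0847] yaw -0.0 Z [-0.001  0.    -1.   ] TURN deg -0.3 rad -0.005 SHIFT mm [-0.5 -0.5  0.7] grip 0.626 63.7 F [-0.7  0.  -1. ]
```

```bash
python3 -m inch '[[[0,0,0.002],[0,0,0],0.4],[[0,0,0],[0,0,0],0.4],[[0,0,0],[0,0,0],0.9],[[0,0,0],[0,0,0],0.9],[[0,0,0],[0,0,0],0.9],[[0,0,-0.02],[0,0,0],0.9],[[0,0,-0.04],[0,0,0],0.9],[[0,0,-0.04],[0,0,0],0.9]]'
python3 -c "from h import *; need(.434,-.074,.058,0)"
```

```text
time: 7.55
tool_pos: [0.585, -0.1269, 0.1833]
tool_rot: [-0.001, 0.707, 0.707, -0.001]
contact_force: [0.7, -1.3, 1.4]
gripper_width: 0.904
grasp_force: 0.0
t 7.55 pos [ 0.585  -0.1269  0.1833] yaw -0.0 Z [-0.002  0.001 -1.   ] TURN deg -0.0 rad -0.0 SHIFT mm [  52.9 -151.   125.3] grip 0.904 0.0 F [ 0.7 -1.3  1.4]
```

```bash
python3 -m inch '[[[0.012,-0.036,-0.01],[0,0,0],0.9],[[0.015,-0.043,0],[0,0,0],0.9],[[0.015,-0.043,0],[0,0,0],0.9],[[0.011,-0.029,0.02],[0,0,0],0.9],[[0,0,0.03],[0,0,0],0.9],[[0,0,0.01],[0,0,0],0.9],[[0,0,0],[0,0,0],0.9]]'
python3 -c "from h import *; need(.434,-.074,.058,0)"
```

```text
time: 8.25
tool_pos: [0.4338, -0.0738, 0.1318]
tool_rot: [-0.002, 0.707, 0.707, -0.001]
contact_force: [-0.9, 0.1, 0.5]
gripper_width: 0.9
grasp_force: 0.0
t 8.25 pos [ 0.4338 -0.0738  0.1318] yaw -0.0 Z [-0.003  0.001 -1.   ] TURN deg -0.0 rad -0.0 SHIFT mm [-0.2  0.2 73.8] grip 0.9 0.0 F [-0.9  0.1  0.5]
```

```bash
python3 -m inch '[[[0,0,0.025],[0,0,0],0.9],[[0,0,0.025],[0,0,0],0.9],[[0,0,0.015],[0,0,0],0.9],[[0,0,0.008],[0,0,0],0.9],[[0,0,0],[0,0,0],0.9],[[0,0,0],[0,0,0],0.9]]'
python3 -c "from h import *; need(.434,-.074,.058,0)"
python3 -m inch '[[[0,0,0],[0,0,0],0.3],[[0,0,0],[0,0,0],0.3],[[0,0,0],[0,0,0],0.3],[[0,0,0],[0,0,0],0.3],[[0,0,0],[0,0,0],0.3],[[0,0,0],[0,0,0],0.3]]'
python3 -c "from h import *; need(.5854,-.1956,.062,0)"
```

```text
time: 8.85
tool_pos: [0.4359, -0.0746, 0.0615]
tool_rot: [0.001, 0.707, 0.707, 0.0]
contact_force: [0.7, 0.5, 0.1]
gripper_width: 0.904
grasp_force: 0.0
t 8.85 pos [ 0.4359 -0.0746  0.0615] yaw -0.0 Z [ 0.002 -0.001 -1.   ] TURN deg -0.0 rad -0.0 SHIFT mm [ 0.6 -1.9  3.5] grip 0.904 0.0 F [0.7 0.5 0.1]
time: 9.45
tool_pos: [0.4358, -0.0745, 0.0616]
tool_rot: [0.001, 0.707, 0.707, 0.001]
contact_force: [0.5, 0.9, 5.6]
gripper_width: 0.52
grasp_force: 61.3
t 9.45 pos [ 0.4358 -0.0745  0.0616] yaw 0.0 Z [ 0.002 -0.001 -1.   ] TURN deg 0.0 rad 0.0 SHIFT mm [-121.1  149.6   -0.4] grip 0.52 61.3 F [0.5 0.9 5.6]
```

```bash
python3 -m inch '[[[0,0,-0.02],[0,0,0],0.3],[[0,0,-0.04],[0,0,0],0.3],[[0,0,-0.04],[0,0,0],0.3],[[-0.02,0.01,-0.04],[0,0,0],0.3],[[-0.035,0.03,0],[0,0,0],0.3],[[-0.035,0.04,0],[0,0,0],0.3],[[-0.02,0.04,0],[0,0,0],0.3],[[-0.011,0.03,0],[0,0,0],0.3]]'
python3 -m inch '[[[0,0,0],[0,0,0],0.3],[[0,0,0.02],[0,0,0],0.3],[[0,0,0.02],[0,0,0],0.3],[[0,0,0],[0,0,0],0.3]]'
python3 -c "from h import *; need(.5854,-.1956,.0656,0.3)"
```

```text
time: 10.25
tool_pos: [0.5836, -0.1948, 0.1993]
tool_rot: [-0.0, 0.708, 0.706, -0.0]
contact_force: [-0.1, -0.1, -0.4]
gripper_width: 0.523
grasp_force: 61.7
time: 10.65
tool_pos: [0.5793, -0.1915, 0.1559]
tool_rot: [-0.004, 0.707, 0.707, -0.001]
contact_force: [-1.4, 1.3, -1.5]
gripper_width: 0.517
grasp_force: 61.8
t 10.65 pos [ 0.5793 -0.1915  0.1559] yaw 0.0 Z [-0.008  0.004 -1.   ] TURN deg -0.3 rad -0.005 SHIFT mm [-4.1  6.1 90.3] grip 0.517 61.8 F [-1.4  1.3 -1.5]
```

```bash
python3 -m inch '[[[0,0,0],[0,0,0],0.3],[[0,0,0],[0,0,0],0.3],[[0,0,0],[0,0,0],0.3]]'
python3 -c "from h import *; need(.5854,-.1956,.0656,0.3)"
```

```text
time: 10.95
tool_pos: [0.5829, -0.1933, 0.162]
tool_rot: [0.001, 0.707, 0.707, 0.0]
contact_force: [0.1, 0.3, -0.3]
gripper_width: 0.522
grasp_force: 61.8
t 10.95 pos [ 0.5829 -0.1933  0.162 ] yaw 0.0 Z [ 0.002 -0.001 -1.   ] TURN deg -0.3 rad -0.005 SHIFT mm [-2.3  2.4 96.4] grip 0.522 61.8 F [ 0.1  0.3 -0.3]
```

Bottom is now at about 0.10. I'll correct sideways and lower to just above the rim.

```bash
python3 -m inch '[[[-0.002,0.002,0.02],[0,0,0],0.3],[[0,0,0.02],[0,0,0],0.3],[[0,0,0.015],[0,0,0],0.3],[[0,0,0.01],[0,0,0],0.3],[[0,0,0],[0,0,0],0.3],[[0,0,0],[0,0,0],0.3],[[0,0,0],[0,0,0],0.3]]'
python3 -c "from h import *; need(.5854,-.1956,.0656,0.3)"
```

```text
time: 11.65
tool_pos: [0.5852, -0.1954, 0.0966]
tool_rot: [0.001, 0.707, 0.707, 0.0]
contact_force: [0.7, -0.9, -2.2]
gripper_width: 0.525
grasp_force: 61.8
t 11.65 pos [ 0.5852 -0.1954  0.0966] yaw 0.0 Z [ 0.002 -0.001 -1.   ] TURN deg -0.3 rad -0.005 SHIFT mm [-0.2  0.2 31. ] grip 0.525 61.8 F [ 0.7 -0.9 -2.2]
```

```bash
python3 -m inch '[[[0,0,0.01],[0,0,0],0.3],[[0,0,0.01],[0,0,0],0.3],[[0,0,0.007],[0,0,0],0.3],[[0,0,0.003],[0,0,0],0.3],[[0,0,0],[0,0,0],0.3],[[0,0,0],[0,0,0],0.3]]'
python3 -c "from h import *; need(.5854,-.1956,.0656,0.3)"
```

```text
time: 12.25
tool_pos: [0.5842, -0.1949, 0.0656]
tool_rot: [-0.001, 0.707, 0.707, -0.0]
contact_force: [-2.4, 0.8, 4.4]
gripper_width: 0.524
grasp_force: 62.3
t 12.25 pos [ 0.5842 -0.1949  0.0656] yaw 0.0 Z [-0.001  0.    -1.   ] TURN deg -0.3 rad -0.005 SHIFT mm [-0.7  1.2  0. ] grip 0.524 62.3 F [-2.4  0.8  4.4]
```

```bash
python3 -m inch '[[[0,0,0],[0,0,0],0.85],[[0,0,0],[0,0,0],0.85],[[0,0,0],[0,0,0],0.85],[[0,0,0],[0,0,0],0.85],[[0,0,-0.02],[0,0,0],0.85],[[0,0,-0.04],[0,0,0],0.85],[[0,0,-0.04],[0,0,0],0.8]]'
python3 -m inch '[[[0,-0.03,-0.02],[0,0,0],0.7],[[-0.003,-0.045,0],[0,0,0],0.7],[[-0.012,-0.045,0],[0,0,0],0.7],[[-0.012,-0.034,0.02],[0,0,0],0.7],[[0,0,0.04],[0,0,0],0.7],[[0,0,0.03],[0,0,0],0.7],[[0,0,0],[0,0,0],0.7],[[0,0,0],[0,0,0],0.7]]'
python3 - <<'E'
from h import *
need(.4305,-.2215,.048,0)
p,W=cloud("top"); cv2.imwrite("pics/t3.png",cv2.resize(p[150:300,300:500,::-1],None,fx=3,fy=3))
E
```

```text
time: 12.95
tool_pos: [0.5836, -0.1947, 0.1651]
tool_rot: [-0.001, 0.707, 0.707, -0.0]
contact_force: [0.4, 0.2, 0.1]
gripper_width: 0.795
grasp_force: 0.0
time: 13.75
tool_pos: [0.4304, -0.222, 0.0955]
tool_rot: [-0.0, 0.707, 0.707, -0.0]
contact_force: [1.1, 0.4, 1.0]
gripper_width: 0.698
grasp_force: 0.0
t 13.75 pos [ 0.4304 -0.222   0.0955] yaw 0.0 Z [-0.001  0.    -1.   ] TURN deg 0.0 rad 0.0 SHIFT mm [ 0.5  0.1 47.5] grip 0.698 0.0 F [1.1 0.4 1. ]
```

View pics/t3.png

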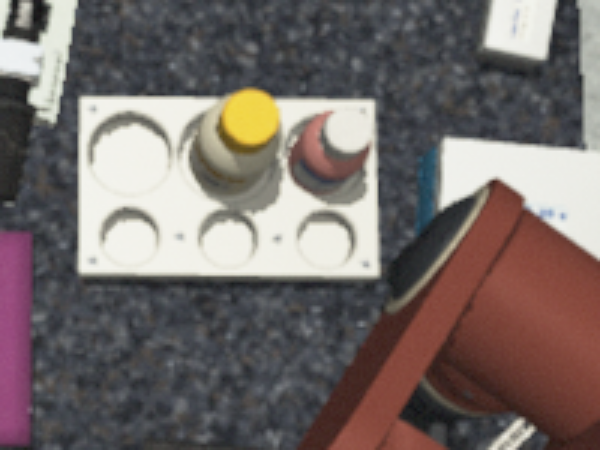

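The oil (cap at 250,120) and the medium (cap at 347,132) stand in the middle and right back wells. The arm is hovering over the dropper.

```bash
python3 -m inch '[[[0,0,0.02],[0,0,0],0.7],[[0,0,0.02],[0,0,0],0.7],[[0,0,0.007],[0,0,0],0.7],[[0,0,0],[0,0,0],0.7],[[0,0,0],[0,0,0],0.7]]'
python3 -c "from h import *; need(.4305,-.2215,.048,0)"
python3 -m inch '[[[0,0,0],[0,0,0],0.1],[[0,0,0],[0,0,0],0.1],[[0,0,0],[0,0,0],0.1],[[0,0,0],[0,0,0],0.1],[[0,0,0],[0,0,0],0.1],[[0,0,0],[0,0,0],0.1]]'
python3 -c "from h import *; need(.5256,-.0599,.052,0)"
```

```text
time: 14.3
tool_pos: [0.4315, -0.2227, 0.0499]
tool_rot: [0.001, 0.707, 0.707, 0.0]
contact_force: [0.3, 0.2, 0.1]
gripper_width: 0.7
grasp_force: 0.0
t 14.3 pos [ 0.4315 -0.2227  0.0499] yaw 0.0 Z [ 0.002 -0.001 -1.   ] TURN deg 0.0 rad 0.0 SHIFT mm [ 1.2 -1.   1.9] grip 0.7 0.0 F [0.3 0.2 0.1]
time: 14.9
tool_pos: [0.4312, -0.2227, 0.0496]
tool_rot: [0.001, 0.707, 0.707, 0.0]
contact_force: [-0.0, 0.2, 4.9]
gripper_width: 0.308
grasp_force: 59.1
t 14.9 pos [ 0.4312 -0.2227  0.0496] yaw -0.0 Z [ 0.002 -0.001 -1.   ] TURN deg -0.0 rad -0.0 SHIFT mm [162.8  94.4  -2.4] grip 0.308 59.1 F [-0.   0.2  4.9]
```

```bash
python3 -m inch '[[[0,0,-0.02],[0,0,0],0.1],[[0,0,-0.03],[0,0,0],0.1],[[0.02,0,-0.03],[0,0,0],0.1],[[0.04,0.01,-0.02],[0,0,0],0.1],[[0.04,0.03,0],[0,0,0],0.1],[[0.035,0.03,0],[0,0,0],0.1],[[0.027,0.024,0],[0,0,0],0.1],[[0,0,0],[0,0,0],0.1]]'
python3 -m inch '[[[0,0,0],[0,0,0],0.1],[[0,0,0],[0,0,0],0.1],[[0,0,0],[0,0,0],0.1]]'
python3 -c "from h import *; need(.5256,-.0609,.0536,0)"
```

```text
time: 15.7
tool_pos: [0.526, -0.0571, 0.1482]
tool_rot: [-0.0, 0.706, 0.709, 0.0]
contact_force: [-1.0, -0.0, -0.3]
gripper_width: 0.308
grasp_force: 59.2
time: 16.0
tool_pos: [0.5237, -0.0609, 0.148]
tool_rot: [-0.0, 0.708, 0.707, -0.0]
contact_force: [-0.0, 0.2, -0.6]
gripper_width: 0.306
grasp_force: 59.2
t 16.0 pos [ 0.5237 -0.0609  0.148 ] yaw -0.1 Z [-0.001 -0.    -1.   ] TURN deg -0.1 rad -0.002 SHIFT mm [-0.   1.9 94.4] grip 0.306 59.2 F [-0.   0.2 -0.6]
```

```bash
python3 -m inch '[[[0,0.001,0.02],[0,0,0],0.1],[[0,0,0.02],[0,0,0],0.1],[[0,0,0.015],[0,0,0],0.1],[[0,0,0.007],[0,0,0],0.1],[[0,0,0],[0,0,0],0.1],[[0,0,0],[0,0,0],0.1],[[0,0,0],[0,0,0],0.1]]'
python3 -c "from h import *; need(.5256,-.0609,.0536,0)"
```

```text
time: 16.7
tool_pos: [0.5262, -0.0603, 0.0875]
tool_rot: [0.001, 0.707, 0.707, 0.001]
contact_force: [-0.8, -0.0, -0.6]
gripper_width: 0.307
grasp_force: 59.2
t 16.7 pos [ 0.5262 -0.0603  0.0875] yaw -0.0 Z [ 0.002 -0.    -1.   ] TURN deg -0.0 rad -0.0 SHIFT mm [-0.6 -0.6 33.9] grip 0.307 59.2 F [-0.8 -0.  -0.6]
```

```bash
python3 -m inch '[[[0,0,0.012],[0,0,0],0.1],[[0,0,0.012],[0,0,0],0.1],[[0,0,0.006],[0,0,0],0.1],[[0,0,0.003],[0,0,0],0.1],[[0,0,0],[0,0,0],0.1],[[0,0,0],[0,0,0],0.1]]'
python3 -c "from h import *; need(.5256,-.0609,.0536,0)"
```

```text
time: 17.3
tool_pos: [0.5252, -0.06, 0.0536]
tool_rot: [-0.001, 0.707, 0.707, -0.0]
contact_force: [-2.0, 0.2, 5.0]
gripper_width: 0.306
grasp_force: 59.5
t 17.3 pos [ 0.5252 -0.06    0.0536] yaw 0.0 Z [-0.002  0.    -1.   ] TURN deg 0.0 rad 0.0 SHIFT mm [-0.9  0.4 -0. ] grip 0.306 59.5 F [-2.   0.2  5. ]
```

```bash
python3 -m inch '[[[0,0,0],[0,0,0],0.65],[[0,0,0],[0,0,0],0.65],[[0,0,0],[0,0,0],0.65],[[0,0,0],[0,0,0],0.65],[[0,0,-0.02],[0,0,0],0.65],[[0,0,-0.04],[0,0,0],0.65],[[0,0,-0.04],[0,0,-0.096],0.75],[[0,0,-0.02],[0,0,-0.096],0.75]]'
python3 -c "from h import *; need(.4265,.2015,.1,11)"
```

```text
time: 18.1
tool_pos: [0.527, -0.0605, 0.1775]
tool_rot: [0.003, 0.635, 0.773, 0.001]
contact_force: [0.8, 0.1, -0.6]
gripper_width: 0.755
grasp_force: 0.0
t 18.1 pos [ 0.527  -0.0605  0.1775] yaw 11.2 Z [ 0.006 -0.001 -1.   ] TURN deg 0.2 rad 0.004 SHIFT mm [276.4 -48.7  77.5] grip 0.755 0.0 F [ 0.8  0.1 -0.6]
```

```bash
python3 -m inch '[[[0.03,-0.01,0],[0,0,0],0.75],[[0.045,-0.01,0],[0,0,0],0.75],[[0.045,-0.01,0],[0,0,0],0.75],[[0.045,-0.01,0],[0,0,0],0.75],[[0.045,-0.008,0],[0,0,0],0.75],[[0.04,0,0],[0,0,0],0.75],[[0.026,0,0.03],[0,0,0],0.75],[[0,0,0.03],[0,0,0],0.75]]'
python3 -m inch '[[[0,0,0.02],[0,0,0],0.75],[[0,0,0],[0,0,0],0.75],[[0,0,0],[0,0,0],0.75],[[0,0,0],[0,0,0],0.75]]'
python3 - <<'E'
from h import *
need(.4265,.2015,.030,11)
p,W=cloud("top"); cv2.imwrite("pics/t4.png",cv2.resize(p[150:300,140:440,::-1],None,fx=2.6,fy=2.6))
for n,x,y,r,z0,z1 in [("oilcap",.585,-.128,.04,.11,.14),("medcap",.585,-.195,.03,.09,.112),("dropcap",.5256,-.06,.03,.06,.085)]:
    q=sel(W,x,y,r,z0,z1); print(n,len(q),q.mean(0) if len(q) else "")
E
```

```text
time: 18.9
tool_pos: [0.4258, 0.2047, 0.114]
tool_rot: [0.001, 0.634, 0.773, 0.002]
contact_force: [0.8, -0.7, -0.2]
gripper_width: 0.751
grasp_force: 0.0
time: 19.3
tool_pos: [0.4268, 0.2019, 0.095]
tool_rot: [0.001, 0.636, 0.772, 0.001]
contact_force: [0.5, -0.2, -0.6]
gripper_width: 0.75
grasp_force: 0.0
t 19.3 pos [0.4268 0.2019 0.095 ] yaw 11.0 Z [ 0.003  0.001 -1.   ] TURN deg -0.0 rad -0.0 SHIFT mm [-0.3 -0.3 65. ] grip 0.75 0.0 F [ 0.5 -0.2 -0.6]
oilcap 311 [ 0.58409587 -0.12767439  0.12136765]
medcap 221 [ 0.58195104 -0.19306718  0.10113604]
dropcap 79 [ 0.52355182 -0.06007278  0.07346325]
```

View pics/t4.png

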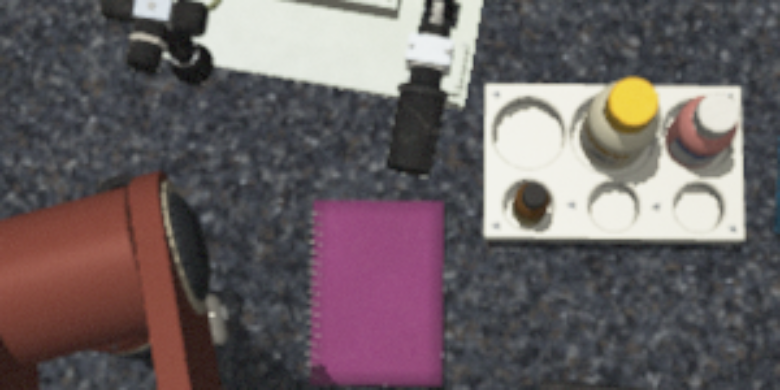

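All three bottles are seated: the caps sit 4 mm above their bench height and within 4 mm of the well centres. Now the counter.

```bash
python3 -m inch '[[[0,0,0.025],[0,0,0],0.75],[[0,0,0.02],[0,0,0],0.75],[[0,0,0.012],[0,0,0],0.75],[[0,0,0.006],[0,0,0],0.75],[[0,0,0],[0,0,0],0.75],[[0,0,0],[0,0,0],0.75]]'
python3 -c "from h import *; need(.4265,.2015,.030,11)"
python3 -m inch '[[[0,0,0],[0,0,0],0.2],[[0,0,0],[0,0,0],0.2],[[0,0,0],[0,0,0],0.2],[[0,0,0],[0,0,0],0.2],[[0,0,0],[0,0,0],0.2]]'
python3 -c "from h import *; need(.455,.062,.041,11)"
```

```text
time: 19.95
tool_pos: [0.4264, 0.2019, 0.0312]
tool_rot: [0.0, 0.636, 0.772, 0.001]
contact_force: [0.3, -0.0, -0.4]
gripper_width: 0.751
grasp_force: 0.0
t 19.95 pos [0.4264 0.2019 0.0312] yaw 11.0 Z [ 0.001  0.    -1.   ] TURN deg -0.0 rad -0.0 SHIFT mm [-0.4  0.1  1.2] grip 0.751 0.0 F [ 0.3 -0.  -0.4]
time: 20.45
tool_pos: [0.4268, 0.202, 0.0317]
tool_rot: [0.001, 0.636, 0.772, 0.001]
contact_force: [0.4, -0.8, 6.3]
gripper_width: 0.438
grasp_force: 60.7
t 20.45 pos [0.4268 0.202  0.0317] yaw 11.0 Z [ 0.003  0.001 -1.   ] TURN deg 0.0 rad 0.0 SHIFT mm [-142.8    1.    -9.3] grip 0.438 60.7 F [ 0.4 -0.8  6.3]
```

```bash
python3 -m inch '[[[0,0,-0.02],[0,0,0],0.2],[[0,0,-0.03],[0,0,0],0.2],[[-0.03,0,-0.01],[0,0,0],0.2],[[-0.04,0,0],[0,0,0],0.2],[[-0.04,0,0],[0,0,0],0.2],[[-0.033,0.001,0],[0,0,0],0.2],[[0,0,0],[0,0,0],0.2],[[0,0,0],[0,0,0],0.2]]'
python3 -m inch '[[[0,0,0.02],[0,0,0],0.2],[[0,0,0.01],[0,0,0],0.2],[[0,0,0],[0,0,0],0.2],[[0,0,0],[0,0,0],0.2],[[0,0,0],[0,0,0],0.2]]'
python3 -c "from h import *; need(.455,.062,.0427,11)"
```

```text
time: 21.25
tool_pos: [0.4535, 0.0612, 0.0899]
tool_rot: [-0.001, 0.637, 0.771, -0.0]
contact_force: [-1.1, 0.8, -0.6]
gripper_width: 0.438
grasp_force: 60.4
time: 21.75
tool_pos: [0.4543, 0.0619, 0.0609]
tool_rot: [0.0, 0.636, 0.772, 0.0]
contact_force: [0.3, -0.1, -0.9]
gripper_width: 0.437
grasp_force: 60.4
t 21.75 pos [0.4543 0.0619 0.0609] yaw 11.0 Z [ 0.001  0.    -1.   ] TURN deg 0.0 rad 0.001 SHIFT mm [-0.1  0.7 18.2] grip 0.437 60.4 F [ 0.3 -0.1 -0.9]
```

```bash
python3 -m inch '[[[0,0,0.01],[0,0,0],0.2],[[0,0,0.005],[0,0,0],0.2],[[0,0,0.003],[0,0,0],0.2],[[0,0,0],[0,0,0],0.2],[[0,0,0],[0,0,0],0.2]]'
python3 -c "from h import *; need(.455,.062,.0427,11)"
```

```text
time: 22.25
tool_pos: [0.4539, 0.0615, 0.0425]
tool_rot: [-0.0, 0.636, 0.772, -0.0]
contact_force: [-1.8, -1.4, 3.2]
gripper_width: 0.439
grasp_force: 60.8
t 22.25 pos [0.4539 0.0615 0.0425] yaw 11.0 Z [-0.001  0.    -1.   ] TURN deg -0.0 rad -0.0 SHIFT mm [ 0.3  1.2 -0.2] grip 0.439 60.8 F [-1.8 -1.4  3.2]
```

```bash
python3 -m inch '[[[0,0,0],[0,0,0],0.75],[[0,0,0],[0,0,0],0.75],[[0,0,0],[0,0,0],0.75],[[0,0,0],[0,0,0],0.75],[[0,0,-0.02],[0,0,0],0.75],[[0,0,-0.05],[0,0,0],0.75],[[0,0,-0.05],[0,0,0],0.75],[[0,0,-0.05],[0,0,0],0.75]]'
python3 -m inch '[[[0.05,0,-0.03],[0,0,0],0.75],[[0.05,0,0],[0,0,0],0.75],[[0.05,0,0],[0,0,0],0.75],[[0.05,0,0],[0,0,0],0.75],[[0.05,0,0],[0,0,0],0.75],[[0.05,0,0],[0,0,0],0.75],[[0.05,0,0],[0,0,0],0.75],[[0,0,0],[0,0,0],0.75]]'
python3 -m inch '[[[0.05,0,0],[0,0,0],0.75],[[0,0,0],[0,0,0],0.75],[[0,0,0],[0,0,0],0.75],[[0,0,0],[0,0,0],0.75]]'
python3 - <<'E'
from h import *
p,W=cloud("top"); cv2.imwrite("pics/t5.png",cv2.resize(p[150:300,140:440,::-1],None,fx=2.6,fy=2.6))
for n,x,y,r,z0,z1 in [("oilcap",.585,-.128,.04,.11,.14),("medcap",.585,-.195,.03,.09,.112),("dropcap",.5256,-.06,.03,.06,.085),("ctr",.455,.061,.05,.03,.05),("eye",.5186,.258,.035,.042,.06)]:
    q=sel(W,x,y,r,z0,z1); print(n,len(q),q.mean(0) if len(q) else "", cv2.minAreaRect((q[:,:2]*1000).astype(np.float32)) if len(q) else "")
E
```

```text
time: 23.05
tool_pos: [0.4533, 0.0615, 0.2139]
tool_rot: [-0.0, 0.636, 0.772, -0.0]
contact_force: [1.6, 0.2, 0.8]
gripper_width: 0.752
grasp_force: 0.0
time: 23.85
tool_pos: [0.3865, 0.4025, 0.2376]
tool_rot: [-0.001, 0.634, 0.774, 0.0]
contact_force: [-0.3, -0.6, 0.4]
gripper_width: 0.75
grasp_force: 0.0
time: 24.25
tool_pos: [0.3792, 0.4463, 0.2379]
tool_rot: [0.0, 0.636, 0.771, -0.0]
contact_force: [-0.4, -0.9, -0.7]
gripper_width: 0.751
grasp_force: 0.0
oilcap 313 [ 0.58404527 -0.12765983  0.12162484] ((584.4019775390625, -128.0979461669922), (35.826393127441406, 36.134151458740234), 42.381710052490234)
medcap 220 [ 0.58198701 -0.1931395   0.10118721] ((582.4456787109375, -193.39979553222656), (28.932024002075195, 30.388856887817383), 43.037288665771484)
dropcap 82 [ 0.52335203 -0.05985695  0.07299788] ((523.565185546875, -60.04774856567383), (17.179962158203125, 18.091102600097656), 1.466323971748352)
ctr 417 [0.45195928 0.06297076 0.03608733] ((452.34814453125, 61.324562072753906), (40.81500244140625, 47.75222396850586), 11.976536750793457)
eye 339 [0.5186033  0.25779633 0.05036465] ((518.9644165039062, 258.4470520019531), (41.435691833496094, 39.60033416748047), 47.23553466796875)
```

View pics/t5.png

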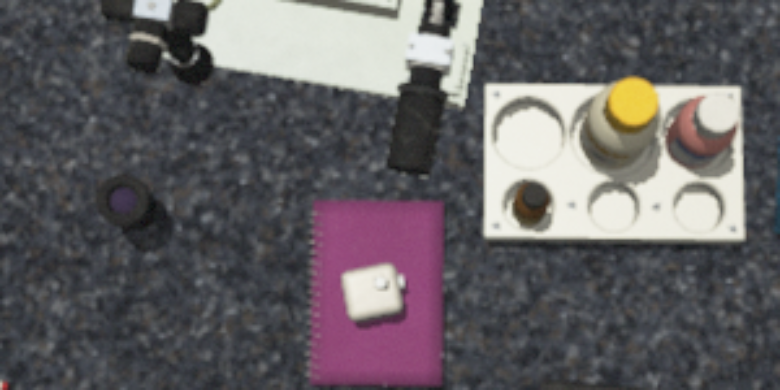

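The counter stands mid-logbook at (372,292), the bottles are in their wells and the eyepiece hasn't moved from (123,200). I'm handing the job in.

```bash
python3 -c "from plant import manip; print(manip.job_done())"
```

```text
the job is handed in; nothing more can be done
None
```

I handed the job in at about 24 s: all three bottles are upright in their assigned wells, the counter stands upright mid-logbook, the eyepiece is unmoved and everything is released; the hand-in gave no pass/fail result.

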